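# Sweep the loose buttons into the trough of the sorting tray

### The job

Sweep the three coat buttons across the white board of the sorting tray with your fingertips, so that they drop over the board's open edge into the blue trough, one after another or together. Only push them: do not pick any of them up. Leave the pink tailor's chalk where it lies on the board, and leave the thread spool and the pin tin beside the tray where they stand.

Things in the scene. Friction and masses are not known exactly. Their poses are not given: they have to be found in the camera images.
- tray: shallow sorting tray screwed to the counter, 250 x 250 x 27 mm. Origin: centre of its underside; z up. Level white board, top 20 mm above the counter, at own x -120..120, y -120..58 mm; at +y it drops into the blue trough. A rim 5 mm thick runs round the outside, its top 27 mm above the counter. Buttons and chalk start 60 to 130 mm from the -y rim, in four lanes along y about 56 mm apart.
- edge (a point): middle of the board's open edge (no rim), on the board's top, 20 mm above the counter: tray's own (0, 58, 20) mm. The edge runs along the tray's x; sweeping along the tray's +y carries things over it into the trough.
- trough (a point): centre of the floor of the blue trough, 4 mm above the counter: tray's own (0, 89, 4) mm. The trough spans own x -120..120 mm, y 58..120 mm, and is 16 mm deep below the board's top.
- button_a: brown coat button, 28 mm across, 5 mm thick, 11 to 18 g, starting flat on the board of the tray, loose. Origin: centre of its underside.
- button_b: second brown coat button, the same: 28 mm across, 5 mm thick, 11 to 18 g, starting flat on the board of the tray, loose. Origin: centre of its underside.
- button_c: dark blue-black coat button, 28 mm across, 5 mm thick, 11 to 18 g, starting flat on the board of the tray, loose. Origin: centre of its underside.
- pink_chalk: flat pink triangular piece of tailor's chalk, 40 x 44 x 8 mm, lying loose on the board among the buttons; it stays there. Origin: centre of its underside.
- spool: white thread spool, 29 mm across, 47 mm tall, standing loose on the counter behind the tray's -y rim; it stays there. Origin: centre of its underside.
- pin_tin: round teal and white pin tin, 60 mm across, 21 mm tall, standing loose on the counter beyond the trough; it stays there. Origin: centre of its underside.
Not all that is in view belongs to the job. What is shaped like the button_a but orange or red is not meant.

How it is judged:
By the outcome, as a careful person would: the job done as asked, in the order asked, and still so for the second after the job is handed in, with the robot touching nothing.
It also fails if it takes over 48 s, if anything falls off the work surface, if the arm or the gripper's body presses on something with over 40 N, if the wrist force passes 120 N, or if a joint passes its speed limit or range.

### The arm

A 7-joint arm with a two-finger parallel gripper is mounted at the origin on a cart in front of the work surface, level with it; the furniture and walls round the work are solid. World frame = base frame: x ahead of the robot, y to its left, z up, the work surface at z = 0. Lengths are in m, angles in rad, forces in N, time in s.
With the tool pointing down it reaches from about 0.4 to 0.85 m from the base axis. Payload 10.4 kg.
Tool frame: the origin (TCP) lies midway between the tips of the shut fingers; the grasp point (between the pads) lies 19 mm behind it (manip.grip_point_offset is the distance from the TCP to the grasp point, in m); x points along the fingers, y is the direction in which the jaws open and shut, and the axes are right-handed (so a half turn about x gives the same grasp; the last joint's range is limited). The gripper opens to 87 mm and grips with 3 to 60 N. Pads are 19 mm wide; open, the fingers measure 117 mm over their backs; the gripper's body (75 mm by 190 mm) begins 51 mm behind the grasp point.
Start: joints at [1.25, 0.332, -0.065, 1.46, 0.022, 1.35, -0.088], TCP at [0.183, -0.598, 0.223] pointing down, gripper open.
Joint ranges: [-2.6, 2.6], [-0.5, 2.12], [-1.47, 1.34], [0.16, 2.42], [-1.27, 4.41], [0.06, 2.06], [-2.6, 2.6]. Speed limits (rad/s): [2.22, 2.22, 2.79, 2.79, 3.14, 3.14, 3.14].

### API

Orientations are given as a unit quaternion [x, y, z, w].
In Python, from rig import manip gives the robot as it stands.
- The arm moves only by the tool carry_out, never from a script. Its argument "targets" is a list of rows, each a list of 2 entries, a list of its own where there are three numbers: the shift along the tool's x, y, z as a fraction of full scale, then the turn, a rotation vector about the tool's x, y, z as a fraction of full scale. In form: [[[x, y, z], [rx, ry, rz]], ...]. A call has 1 to 10 rows; each row is the pose to reach, as a shift and turn from the pose commanded when the call began, along the tool's axes at that moment; what a row does not reach only later rows make up. Full scale, the value 1, is 300 mm for a shift and 30 degrees for a turn. A row lasts 1/12 s, in which the tool goes at most 41.7 mm and 7.16 degrees, less where a joint would pass 70% of its speed; a pose out of reach is approached as far as the arm can. A call with a number of a shift or a turn outside -1 to 1 is refused whole. A call with a gripper value outside its range is refused whole. "grip" is the opening, from 0 (shut) to 1 (fully open), set as the call begins (left out, the last holds). The fingers move at their own pace and stop on an object; "squeeze" is the grip in N (left out, the last holds). Time passes only in rows, so rows that repeat a pose let the fingers close. It gives the time, the measured TCP pose, the force and the opening at its end, in the units of the state.
- manip.read_state(): the state, without advancing time (a new reading comes with each control period).
- manip.get_image(name): name is "scene" or "side" or "wrist"; returns (picture, depth): 420x560x3 uint8, blue, green, red; 420x560 float32, m along the optical axis (not along the pixel's ray), 0 where there is no reading.
- manip.calibration(name): a dict with "mtx" (3x3 intrinsics, pixels), "rvec" (rotation vector, rad) and "tvec" (3), from world to camera coordinates, as OpenCV has them. Camera axes: x right, y down, z forward; pixel columns grow to the right and rows downward; lengths in m; the calibration is good to about 2 mm. The wrist camera is an equidistant fisheye: a pixel r from the principal point sees the ray r / f radians off the axis. A picture is of the moment at which its call begins: read the wrist's pose just before it. calibration takes no time and is no camera call; for the wrist camera it gives the pose at the moment of the call.
- manip.close_job(): hands the job in, once; it reports no verdict.
Trained networks look in the newest picture that a camera, given by its name, has taken for a name from the list of things; names that differ only in an ending like _2 or _b are one class to them, and where a whole thing is asked for, a point or a joint stands for the part that bears it (a point fixed in the world has none). Each returns a list of dicts, best first, with "conf" (0 to 1); they miss things now and then, are a little off and sometimes report something else, mostly with a low value. They report only what shows in the picture. A call takes as long as a camera call. They do not tell look-alikes from the thing itself.
- manip.boxes_of(name, camera): "xyz" ([x, y, z] in m, in world coordinates, good to about 4 mm: the middle of the surface that is visible of it).
- manip.outline_of(name, camera): "region" (420x560 bool, what is visible of it).
The state is a dict: "time_s": time; "joint_positions": joint angles; "qvel": joint speeds; "tau": joint torques, N m; "ee_pos": TCP position; "tcp_rot": TCP orientation; "contact_force": force on the tool from outside, world axes, zero at the start; "ft_torque": the same for the moment, N m; "finger_gap": finger opening in m.
Only numpy, scipy, OpenCV 4.12 (cv2) and the standard library are available. Lean on these libraries where they do the work, as an engineer would, in place of code of your own. Each camera call takes 0.05 s, during which the arm holds its last target.

## Working session

There is one attempt and no reset: what is moved stays moved. The work goes in short steps, Python scripts to look and compute and a tool call to move; the robot and the scene stay as the last step left them, time stands still between calls to the robot, and variables do not carry over. Pictures are saved under pics/ and viewed, and the job is handed in when it is done.

Besides the shell and the picture viewer there is one more tool, called after "Call:" as a command line: name --argument value ..., lists and objects as JSON in quotes. carry_out: Moves the arm, as the interface text tells. Shift numbers are shares of 300 mm and turn numbers shares of 30 degrees, none past 1 either way. Its arguments: {"type":"object","properties":{"targets":{"type":"array","items":{"type":"array"}},"grip":{"type":"number"},"squeeze":{"type":"number"}},"required":["targets"]}

```bash
mkdir -p pics; ls
cat > h.py <<'E'
import numpy as np,cv2
from rig import manip
from scipy.spatial.transform import Rotation as R
def w2p(c,P):
    return cv2.projectPoints(np.array(P,float).reshape(-1,1,3),c['rvec'],c['tvec'],c['mtx'],None)[0].reshape(-1,2)
def p2w(c,u,v,z):
    K=np.array(c['mtx']);r=R.from_rotvec(np.array(c['rvec']).ravel()).as_matrix();t=np.array(c['tvec']).ravel()
    o=-r.T@t; d=r.T@np.linalg.inv(K)@np.array([u,v,1.]); return o+d*(z-o[2])/d[2]
E
python3 - <<'E'
from h import *
s=manip.read_state()
for k in ('time_s','ee_pos','tcp_rot','finger_gap','contact_force'):print(k,np.round(s[k],4))
for n in('scene','side'):
    im,d=manip.get_image(n);cv2.imwrite(f'pics/{n}0.png',im);np.save(f'{n}0.npy',d)
    for o in('tray','button_a','button_c','pink_chalk','spool','pin_tin'):
        print(n,o,[(np.round(b['xyz'],3).tolist(),round(b['conf'],2)) for b in manip.boxes_of(o,n)][:6])
print(manip.read_state()['time_s'])
E
```

```text
pics
time_s 0.0
ee_pos [ 0.1833 -0.5971  0.2217]
tcp_rot [-0.6992 -0.1054  0.6994 -0.1044]
finger_gap 0.0872
contact_force [ 0.1873 -0.0415 -0.4222]
scene tray [([0.568, -0.058, 0.017], 0.87)]
scene button_a [([0.554, -0.078, 0.027], 0.7), ([0.368, -0.048, 0.006], 0.68), ([0.613, -0.064, 0.026], 0.67), ([0.568, -0.063, 0.023], 0.48), ([0.547, -0.263, 0.007], 0.43)]
scene button_c [([0.554, -0.078, 0.027], 0.7), ([0.368, -0.048, 0.006], 0.68), ([0.613, -0.064, 0.026], 0.67), ([0.568, -0.063, 0.023], 0.48), ([0.547, -0.263, 0.007], 0.43)]
scene pink_chalk [([0.672, -0.063, 0.025], 0.67)]
scene spool [([0.65, -0.203, 0.032], 0.72)]
scene pin_tin [([0.466, 0.102, 0.022], 0.59)]
side tray [([0.561, -0.076, 0.019], 0.92)]
side button_a [([0.371, -0.05, 0.007], 0.54), ([0.499, -0.078, 0.021], 0.51), ([0.617, -0.06, 0.024], 0.45)]
side button_c [([0.371, -0.05, 0.007], 0.54), ([0.499, -0.078, 0.021], 0.51), ([0.617, -0.06, 0.024], 0.45)]
side pink_chalk [([0.667, -0.062, 0.027], 0.45)]
side spool [([0.649, -0.203, 0.038], 0.65)]
side pin_tin [([0.462, 0.097, 0.023], 0.75)]
0.7
```

View pics/scene0.png

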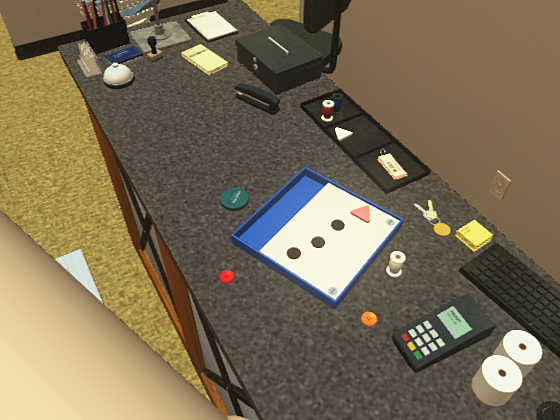

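View pics/side0.png

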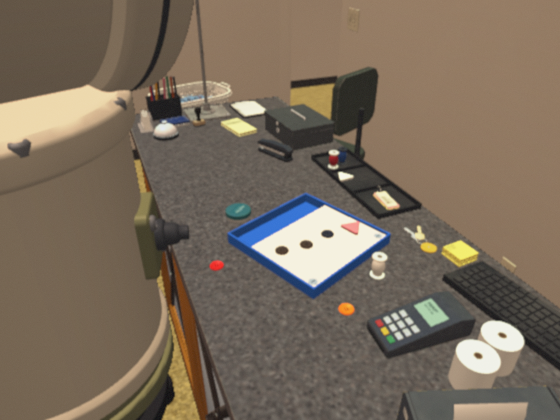

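In the scene picture the board holds three dark buttons at (293,253), (318,242) and (338,225, the blue-black one), with the chalk at (361,213). Red (227,277) and orange (369,318) look-alikes lie off the tray. The trough is on the far-left side, the tin is at (235,198) and the spool at (397,263). Next I'll measure these precisely.

```bash
cat > meas.py <<'E'
from h import *
import sys
def blobs(im,c,n):
    hsv=cv2.cvtColor(im,cv2.COLOR_BGR2HSV)
    tr=manip.outline_of('tray',n)
    out={}
    white=((hsv[...,2]>150)&(hsv[...,1]<70)).astype(np.uint8)
    blue=((hsv[...,0]>100)&(hsv[...,0]<130)&(hsv[...,1]>150)&(hsv[...,2]>60)).astype(np.uint8)
    k,l,st,ce=cv2.connectedComponentsWithStats(blue); 
    i=1+np.argmax(st[1:,4]); ys,xs=np.where(l==i); bh=cv2.convexHull(np.c_[xs,ys].astype(np.int32))
    m=np.zeros(white.shape,np.uint8);cv2.fillPoly(m,[bh],1)
    dark=((hsv[...,2]<95)&(m>0)).astype(np.uint8)&(1-blue)
    k,l,st,ce=cv2.connectedComponentsWithStats(dark)
    for j in range(1,k):
        if st[j,4]>40: 
            w=p2w(c,*ce[j],0.0235); print('dark',ce[j].round(1),st[j,4],w.round(4),im[l==j].mean(0).round())
    pk=((hsv[...,0]>165)|(hsv[...,0]<8))&(hsv[...,1]>60)&(hsv[...,2]>150)&(m>0)
    k,l,st,ce=cv2.connectedComponentsWithStats(pk.astype(np.uint8))
    for j in range(1,k):
        if st[j,4]>40:
            ys,xs=np.where(l==j);a,t=cv2.minEnclosingTriangle(np.c_[xs,ys].astype(np.float32).reshape(-1,1,2))
            print('pink',[p2w(c,*q,0.028).round(4).tolist() for q in t.reshape(-1,2)])
    # outer hull -> world at z=.027
    W=np.array([p2w(c,*q[0],0.027)[:2] for q in bh])
    r=cv2.minAreaRect(W.astype(np.float32)*1000);print('rect',r, cv2.boxPoints(r).round(1).tolist())
E
python3 - <<'E'
from meas import *
for n in('scene','side'):
    print(n);im,d=manip.get_image(n);blobs(im,manip.calibration(n),n)
    for b in manip.boxes_of('edge',n)[:2]:print(b)
im,_=manip.get_image('scene');cv2.imwrite('pics/crop0.png',cv2.resize(im[160:310,220:420],None,fx=4,fy=4,interpolation=cv2.INTER_CUBIC))
E
```

```text
scene
dark [280.9 197.8] 537 [0.5533 0.059  0.0235] [80. 53. 43.]
dark [367.9 202.5] 71 [ 0.705  -0.0444  0.0235] [81. 52. 45.]
dark [337.6 224.5] 87 [ 0.6152 -0.0621  0.0235] [66. 77. 83.]
dark [267.4 261.2] 294 [ 0.4476 -0.0702  0.0235] [88. 59. 49.]
dark [293.1 253. ] 86 [ 0.4999 -0.0782  0.0235] [54. 71. 85.]
pink [[0.6517, -0.0474, 0.028], [0.6705, -0.0938, 0.028], [0.6977, -0.053, 0.028]]
rect ((570.9996337890625, -51.22038269042969), (261.5505065917969, 249.3827362060547), 21.712297439575195) [[403.3999938964844, 16.200000762939453], [495.6000061035156, -215.39999389648438], [738.5999755859375, -118.69999694824219], [646.4000244140625, 113.0]]
{'xyz': [0.5642, -0.0657, 0.0191], 'conf': 0.8}
{'xyz': [0.675, -0.0621, 0.0234], 'conf': 0.45}
side
dark [327.  233.5] 52 [ 0.6145 -0.0645  0.0235] [67. 63. 63.]
dark [306.1 244.2] 50 [ 0.5559 -0.082   0.0235] [54. 66. 82.]
dark [281.6 250.2] 53 [ 0.501  -0.0809  0.0235] [54. 66. 82.]
pink [[0.7028, -0.0521, 0.028], [0.6498, -0.0523, 0.028], [0.6684, -0.0976, 0.028]]
rect ((570.4366455078125, -62.593353271484375), (265.9952697753906, 263.1352844238281), 21.761512756347656) [[398.1000061035156, 10.300000190734863], [495.70001220703125, -234.10000610351562], [742.7000122070312, -135.5], [645.2000122070312, 108.9000015258789]]
{'xyz': [0.558, -0.0723, 0.023], 'conf': 0.79}
```

View pics/crop0.png

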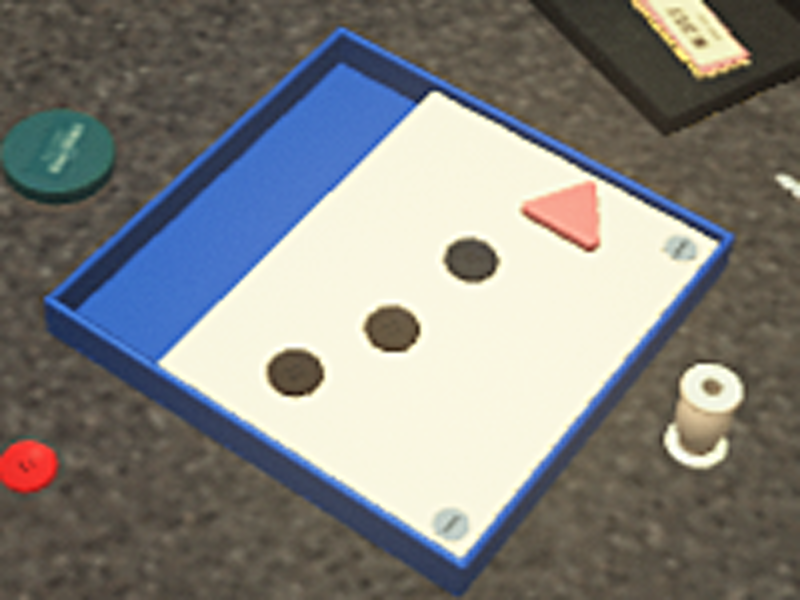

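Run:
```python
from h import *
c=manip.calibration('scene')
f=lambda u,v,z:p2w(c,220+u/4,160+v/4,z)
P=np.array([f(*q,.027) for q in [(47,300),(342,29),(735,237),(464,567)]]);print(P.round(4))
print([np.linalg.norm(P[i]-P[(i+1)%4]).round(4) for i in range(4)])
E1,E2=f(430,93,.02),f(162,362,.02);print(E1,E2)
# fit tray pose: corners own (-,+),(+,+),(+,-),(-,-)
S=np.array([[-1,1],[1,1],[1,-1],[-1,-1]])*.125
m=P[:,:2].mean(0);H=S.T@(P[:,:2]-m);th=np.arctan2(H[0,1]-H[1,0],H[0,0]+H[1,1])
print('centre',m,'yaw',np.degrees(th))
Rm=np.array([[np.cos(th),-np.sin(th)],[np.sin(th),np.cos(th)]])
print((P[:,:2]-m)@Rm)
pts=dict(e1=E1,e2=E2)
for k,(u,v) in dict(A=(296,371),B=(392,328),C=(471,259)).items(): pts[k]=f(u,v,.025)
for k,q in dict(k1=(523,208),k2=(593,183),k3=(596,250)).items(): pts[k]=f(*q,.028)
pts['sp']=np.array([.65,-.203,0]);pts['tin']=np.array([.464,.1,0])
for k,v in pts.items(): print(k,v.round(4),'own',((v[:2]-m)@Rm).round(4))
s=manip.read_state();print(R.from_quat(s['tcp_rot']).as_matrix().round(3))
d=np.load('scene0.npy')
for a in('scene',):
  # depth heights
  K=np.array(c['mtx']);r=R.from_rotvec(np.array(c['rvec']).ravel()).as_matrix();t=np.array(c['tvec']).ravel()
  for u,v in[(293,253),(318,242),(338,225),(330,262),(361,213),(240,300)]:
    X=r.T@(d[v,u]*np.linalg.inv(K)@[u,v,1]-t);print(u,v,X.round(4))
```

```text
[[ 0.4168  0.0181  0.027 ]
 [ 0.6463  0.1091  0.027 ]
 [ 0.7381 -0.1204  0.027 ]
 [ 0.5084 -0.211   0.027 ]]
[np.float64(0.2469), np.float64(0.2472), np.float64(0.2469), np.float64(0.2467)]
[0.6651577  0.04836914 0.02      ] [ 0.44974854 -0.03910887  0.02      ]
centre [ 0.57736812 -0.05107057] yaw 21.69088417942696
[[-0.12368778  0.1235998 ]
 [ 0.12320856  0.1233543 ]
 [ 0.12369679 -0.12383352]
 [-0.12321758 -0.12312058]]
e1 [0.6652 0.0484 0.02  ] own [0.1183 0.06  ]
e2 [ 0.4497 -0.0391  0.02  ] own [-0.1142  0.0583]
A [ 0.5011 -0.0795  0.025 ] own [-0.0814  0.0017]
B [ 0.5555 -0.0807  0.025 ] own [-0.0313 -0.0195]
C [ 0.6143 -0.0637  0.025 ] own [ 0.0296 -0.0254]
k1 [ 0.6553 -0.0509  0.028 ] own [ 0.0725 -0.0286]
k2 [ 0.6971 -0.055   0.028 ] own [ 0.1098 -0.0479]
k3 [ 0.6707 -0.0925  0.028 ] own [ 0.0715 -0.073 ]
sp [ 0.65  -0.203  0.   ] own [ 0.0113 -0.168 ]
tin [0.464 0.1   0.   ] own [-0.0495  0.1823]
[[ 0.     0.293 -0.956]
 [-0.    -0.956 -0.293]
 [-1.     0.    -0.   ]]
293 253 [ 0.4992 -0.0789  0.0248]
318 242 [ 0.5557 -0.0805  0.0247]
338 225 [ 0.6147 -0.0641  0.0242]
330 262 [ 0.5508 -0.1302  0.0209]
361 213 [ 0.6714 -0.0643  0.0289]
240 300 [ 0.3687 -0.1072  0.0014]
```

```bash
cat > go.py <<'E'
from h import *
import sys
m=np.array([.57737,-.05107]);th=np.radians(21.69)
Rm=np.array([[np.cos(th),-np.sin(th)],[np.sin(th),np.cos(th)]])
yx=np.array([*Rm[:,0],0]);xx=np.array([0,0,-1.])
RT=np.c_[xx,yx,np.cross(xx,yx)]
def own2w(x,y,z): return np.array([*(m+Rm@np.array([x,y])/1000),z/1000])
def show(x,y,z,s=None):
    s=s or manip.read_state();r=R.from_quat(s['tcp_rot']).as_matrix();p=np.array(s['ee_pos'])
    print('t',s['time_s'],'world',p.round(4),'own',((p[:2]-m)@Rm*1000).round(1),'F',np.round(s['contact_force'],1),'gap',s['finger_gap'])
    print('shift',(r.T@(own2w(x,y,z)-p)/.3).round(4),'turn',(np.degrees(R.from_matrix(r.T@RT).as_rotvec())/30).round(4))
if __name__=='__main__': show(*map(float,sys.argv[1:4]))
E
python3 go.py 30 -62 150
```

```text
t 1.05 world [ 0.1834 -0.5975  0.2226] own [-568.  -362.1] F [0.6 0.1 0.2] gap 0.08719178843314095
shift [ 0.242  -1.1581 -1.9062] turn [-3.1543e+00  1.0000e-04 -2.0000e-04]
```

Call:
carry_out --targets '[[[0, -0.35, -0.6], [-1, 0, 0]], [[0, -0.35, -0.6], [-1, 0, 0]], [[0, -0.35, -0.6], [-1, 0, 0]], [[0, -0.35, -0.6], [-1, 0, 0]], [[0, -0.35, -0.6], [-1, 0, 0]], [[0, -0.35, -0.6], [-1, 0, 0]], [[0, -0.35, -0.6], [-1, 0, 0]], [[0, -0.35, -0.6], [-1, 0, 0]]]' --grip 0.18

```text
time_s: 1.72
ee_pos: [0.3243, -0.4448, 0.2227]
tcp_rot: [-0.648, -0.282, 0.649, -0.282]
contact_force: [-0.8, -0.7, 0.8]
finger_gap: 0.0417
```

```bash
python3 go.py 30 -62 150
```

```text
t 1.7167 world [ 0.3243 -0.4448  0.2227] own [-380.7 -272.3] F [-0.8 -0.7  0.8] gap 0.04172233455290952
shift [ 0.2413 -0.0477 -1.5374] turn [-2.1553e+00  1.4000e-03  1.0000e-04]
```

Call:
carry_out --targets '[[[0, -0.02, -0.75], [-1, 0, 0]], [[0, -0.02, -0.75], [-1, 0, 0]], [[0, -0.02, -0.75], [-1, 0, 0]], [[0, -0.02, -0.75], [-1, 0, 0]], [[0, -0.02, -0.75], [-1, 0, 0]], [[0, -0.02, -0.75], [-1, 0, 0]], [[0, -0.02, -0.75], [-1, 0, 0]], [[0, -0.02, -0.75], [-1, 0, 0]], [[0, -0.02, -0.75], [-1, 0, 0]]]'

```text
time_s: 2.47
ee_pos: [0.4724, -0.2777, 0.2223]
tcp_rot: [-0.554, -0.44, 0.554, -0.439]
contact_force: [-0.6, -0.5, -0.0]
finger_gap: 0.0158
```

```bash
python3 go.py 30 -62 150
```

```text
t 2.4667 world [ 0.4724 -0.2777  0.2223] own [-181.3 -171.8] F [-0.6 -0.5 -0. ] gap 0.015795138100534848
shift [ 0.2403  0.3694 -0.7029] turn [-1.1609e+00  8.0000e-04  1.5000e-03]
```

Call:
carry_out --targets '[[[0, 0.369, -0.703], [-1, 0, 0]], [[0, 0.369, -0.703], [-1, 0, 0]], [[0, 0.369, -0.703], [-1, 0, 0]], [[0, 0.369, -0.703], [-1, 0, 0]], [[0, 0.369, -0.703], [-1, 0, 0]], [[0, 0.369, -0.703], [-1, 0, 0]], [[0, 0.369, -0.703], [-1, 0, 0]], [[0, 0.369, -0.703], [-1, 0, 0]], [[0, 0.369, -0.703], [-1, 0, 0]], [[0, 0.369, -0.703], [-1, 0, 0]]]'

```text
time_s: 3.3
ee_pos: [0.628, -0.0977, 0.2224]
tcp_rot: [0.421, 0.568, -0.422, 0.568]
contact_force: [0.8, -0.3, -0.8]
finger_gap: 0.0155
```

```bash
python3 go.py 30 -62 80
```

```text
t 3.3 world [ 0.628  -0.0977  0.2224] own [ 29.8 -62. ] F [ 0.8 -0.3 -0.8] gap 0.015502740099460515
shift [ 0.4747  0.0012 -0.0008] turn [-0.1617  0.0022  0.0018]
```

Call:
carry_out --targets '[[[0.55, 0.001, 0], [-0.162, 0, 0]], [[0.55, 0.001, 0], [-0.162, 0, 0]], [[0.55, 0.001, 0], [-0.162, 0, 0]], [[0.55, 0.001, 0], [-0.162, 0, 0]], [[0.55, 0.001, 0], [-0.162, 0, 0]], [[0.55, 0.001, 0], [-0.162, 0, 0]], [[0.55, 0.001, 0], [-0.162, 0, 0]]]'

```text
time_s: 3.88
ee_pos: [0.6301, -0.0957, 0.0603]
tcp_rot: [0.397, 0.585, -0.396, 0.587]
contact_force: [0.6, -0.7, 0.5]
finger_gap: 0.0156
```

```bash
python3 go.py 30 -62 22.5
python3 - <<'E'
from h import *
im,_=manip.get_image('wrist');cv2.imwrite('pics/w1.png',im)
im,_=manip.get_image('side');cv2.imwrite('pics/s1.png',cv2.resize(im[170:310,210:410],None,fx=4,fy=4))
E
```

```text
t 3.8833 world [ 0.6301 -0.0957  0.0603] own [ 32.6 -60.9] F [ 0.6 -0.7  0.5] gap 0.015639505120000424
shift [ 0.126  -0.0088  0.0033] turn [ 0.005   0.0033 -0.0046]
```

View pics/w1.png

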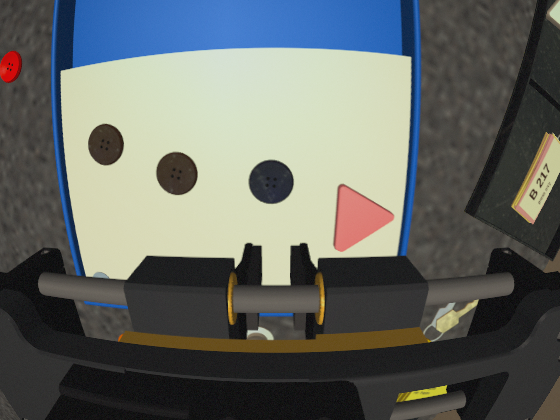

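View pics/s1.png

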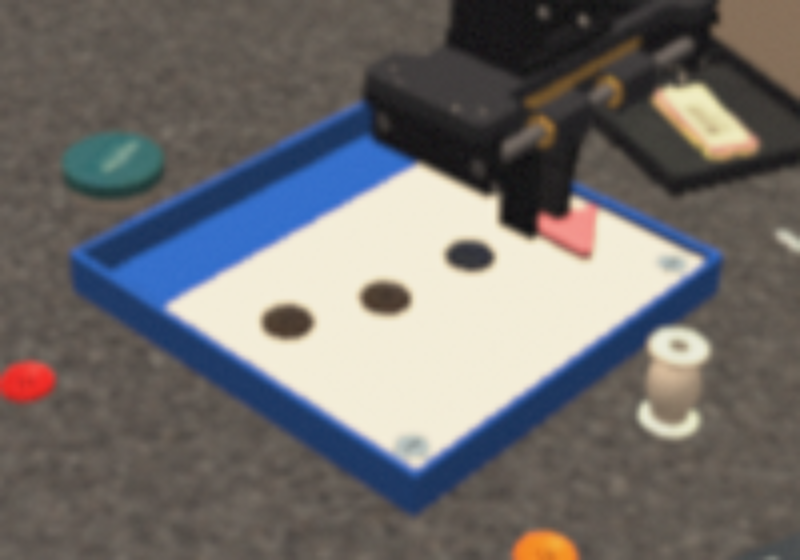

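The wrist picture shows the blue-black button at (271,181), straight ahead of the finger gap at (276,250). The chalk at (362,217) is clear to the right, and the brown buttons are at (106,144) and (177,173). Next I'll lower the fingers.

Call:
carry_out --targets '[[[0.06, -0.006, 0], [0, 0, 0]], [[0.1, -0.006, 0], [0, 0, 0]], [[0.115, -0.006, 0], [0, 0, 0]], [[0.124, -0.006, 0], [0, 0, 0]], [[0.124, -0.006, 0], [0, 0, 0]], [[0.124, -0.006, 0], [0, 0, 0]]]'

```text
time_s: 4.48
ee_pos: [0.6278, -0.0953, 0.0211]
tcp_rot: [0.396, 0.586, -0.396, 0.586]
contact_force: [-0.0, -0.4, -0.4]
finger_gap: 0.0156
```

```bash
python3 go.py 30 58 22.5;python3 go.py 30 58 22.5
python3 - <<'E'
from h import *
im,_=manip.get_image('side');cv2.imwrite('pics/s2.png',cv2.resize(im[170:310,210:410],None,fx=4,fy=4))
E
```

```text
t 4.4833 world [ 0.6278 -0.0953  0.0211] own [ 30.6 -59.7] F [-0.  -0.4 -0.4] gap 0.015619299764234366
shift [-4.800e-03 -2.000e-04 -3.923e-01] turn [ 0.008   0.001  -0.0017]
t 4.4833 world [ 0.6278 -0.0953  0.0211] own [ 30.6 -59.7] F [-0.  -0.4 -0.4] gap 0.015619299764234366
shift [-4.800e-03 -2.000e-04 -3.923e-01] turn [ 0.008   0.001  -0.0017]
```

View pics/s2.png

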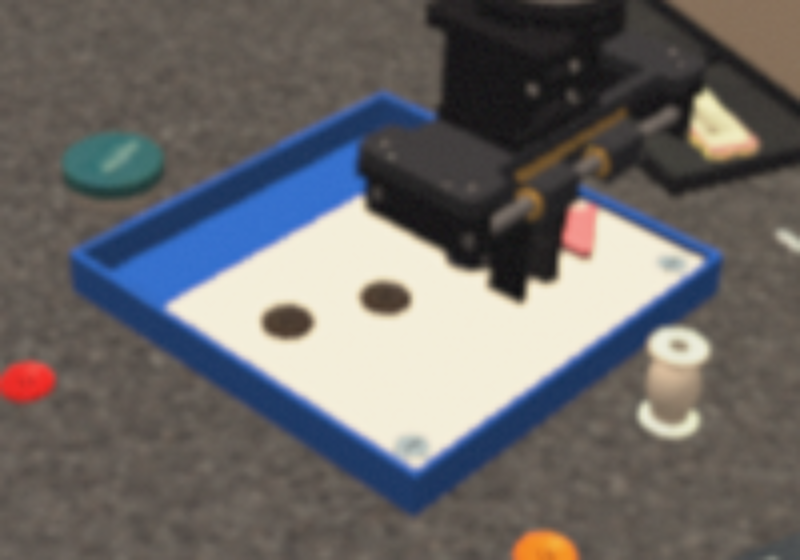

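Call:
carry_out --targets '[[[-0.002, 0, -0.02], [0, 0, 0]], [[-0.002, 0, -0.05], [0, 0, 0]], [[-0.002, 0, -0.08], [0, 0, 0]], [[-0.002, 0, -0.11], [0, 0, 0]], [[-0.002, 0, -0.14], [0, 0, 0]], [[-0.002, 0, -0.17], [0, 0, 0]], [[-0.002, 0, -0.2], [0, 0, 0]], [[-0.002, 0, -0.23], [0, 0, 0]], [[-0.002, 0, -0.26], [0, 0, 0]], [[-0.002, 0, -0.28], [0, 0, 0]]]'

```text
time_s: 5.37
ee_pos: [0.5955, -0.016, 0.021]
tcp_rot: [0.396, 0.586, -0.396, 0.586]
contact_force: [-0.6, -0.3, -0.6]
finger_gap: 0.0154
```

```bash
python3 go.py 30 62 22.5
python3 - <<'E'
from h import *
im,_=manip.get_image('wrist');cv2.imwrite('pics/w3.png',im)
E
```

```text
t 5.3667 world [ 0.5955 -0.016   0.021 ] own [29.8 25.9] F [-0.6 -0.3 -0.6] gap 0.015352641912512486
shift [-0.005   0.0014 -0.1204] turn [ 0.0094 -0.0003 -0.0001]
```

View pics/w3.png

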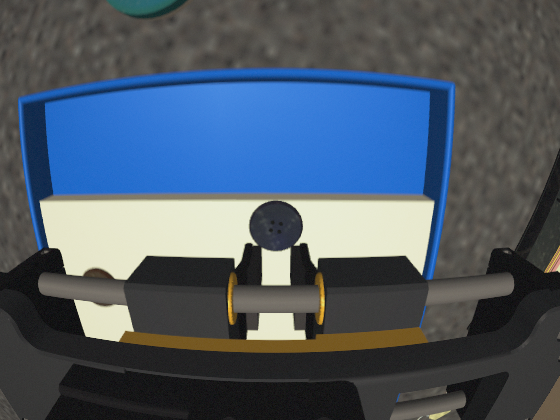

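Button C sits in the finger cradle at (276,225), just short of the edge (row 197). I'll continue over the edge.

Call:
carry_out --targets '[[[-0.003, 0, -0.02], [0, 0, 0]], [[-0.003, 0, -0.05], [0, 0, 0]], [[-0.003, 0, -0.08], [0, 0, 0]], [[-0.003, 0, -0.11], [0, 0, 0]], [[-0.003, 0, -0.13], [0, 0, 0]], [[-0.003, 0, -0.13], [0, 0, 0]], [[-0.003, 0, -0.13], [0, 0, 0]], [[-0.003, 0, -0.13], [0, 0, 0]]]'

```text
time_s: 6.08
ee_pos: [0.5815, 0.0183, 0.0218]
tcp_rot: [0.396, 0.586, -0.396, 0.586]
contact_force: [0.1, 0.7, -0.1]
finger_gap: 0.0154
```

```bash
python3 go.py -31.5 -54 60
python3 - <<'E'
from h import *
im,_=manip.get_image('wrist');cv2.imwrite('pics/w4.png',im)
E
```

```text
t 6.0833 world [0.5815 0.0183 0.0218] own [29.5 62.9] F [ 0.1  0.7 -0.1] gap 0.015407519296366324
shift [-0.1271 -0.2046  0.3891] turn [0.007  0.0008 0.0002]
```

View pics/w4.png

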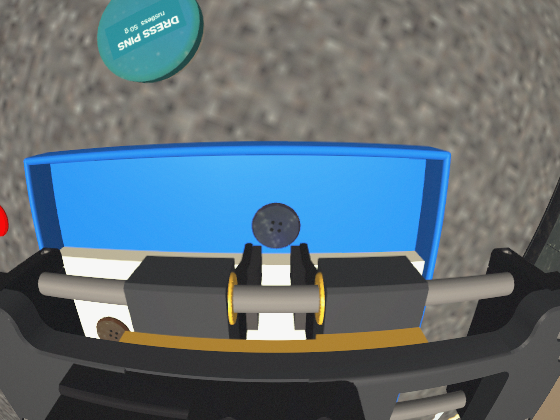

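C is in the trough, lying flat at (276,226). I'll lift and move behind B.

Call:
carry_out --targets '[[[-0.13, 0, 0], [0, 0, 0]], [[-0.13, -0.02, 0.05], [0, 0, 0]], [[-0.13, -0.205, 0.393], [0, 0, 0]], [[-0.13, -0.205, 0.393], [0, 0, 0]], [[-0.13, -0.205, 0.393], [0, 0, 0]], [[-0.13, -0.205, 0.393], [0, 0, 0]], [[-0.13, -0.205, 0.393], [0, 0, 0]], [[-0.13, -0.205, 0.393], [0, 0, 0]], [[-0.13, -0.205, 0.393], [0, 0, 0]]]'

```text
time_s: 6.88
ee_pos: [0.5686, -0.112, 0.0609]
tcp_rot: [0.396, 0.586, -0.395, 0.586]
contact_force: [-0.5, 0.8, 0.0]
finger_gap: 0.0153
```

```bash
python3 go.py -31.5 -56 22.5
python3 - <<'E'
from h import *
im,_=manip.get_image('wrist');cv2.imwrite('pics/w5.png',im)
E
```

```text
t 6.8833 world [ 0.5686 -0.112   0.0609] own [-30.7 -53.4] F [-0.5  0.8  0. ] gap 0.015330287434824114
shift [ 0.1281 -0.0028  0.0087] turn [ 0.0111 -0.0009 -0.001 ]
```

View pics/w5.png

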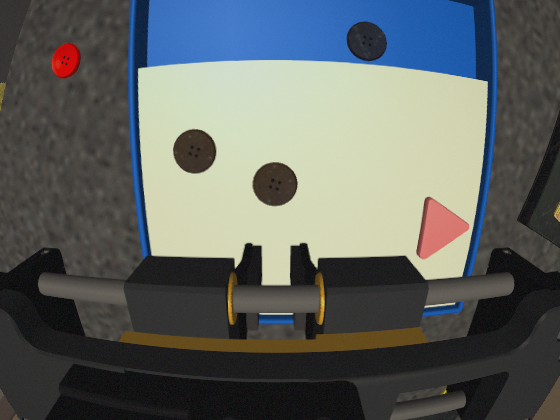

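B is aligned with the fingers at (275,184), A at (195,151) stays clear to the left, and C is in the trough at (367,41). I'll lower again.

Call:
carry_out --targets '[[[0.06, 0, 0.008], [0, 0, 0]], [[0.1, 0, 0.008], [0, 0, 0]], [[0.115, 0, 0.008], [0, 0, 0]], [[0.125, 0, 0.008], [0, 0, 0]], [[0.125, 0, 0.008], [0, 0, 0]], [[0.125, 0, 0.008], [0, 0, 0]]]'

```text
time_s: 7.43
ee_pos: [0.5694, -0.1154, 0.0236]
tcp_rot: [0.396, 0.586, -0.396, 0.586]
contact_force: [-0.1, -0.6, 0.8]
finger_gap: 0.0157
```

```bash
python3 go.py -31 62 22.5
```

```text
t 7.4333 world [ 0.5694 -0.1154  0.0236] own [-31.2 -56.9] F [-0.1 -0.6  0.8] gap 0.015721722878852522
shift [ 0.0038  0.0023 -0.3963] turn [ 0.0086  0.0001 -0.0004]
```

Call:
carry_out --targets '[[[0.002, 0, -0.02], [0, 0, 0]], [[0.003, 0, -0.05], [0, 0, 0]], [[0.003, 0, -0.08], [0, 0, 0]], [[0.003, 0, -0.11], [0, 0, 0]], [[0.003, 0, -0.14], [0, 0, 0]], [[0.003, 0, -0.17], [0, 0, 0]], [[0.003, 0, -0.2], [0, 0, 0]], [[0.003, 0, -0.23], [0, 0, 0]], [[0.003, 0, -0.26], [0, 0, 0]], [[0.003, 0, -0.28], [0, 0, 0]]]'

```text
time_s: 8.27
ee_pos: [0.5374, -0.0365, 0.0225]
tcp_rot: [0.396, 0.586, -0.396, 0.586]
contact_force: [0.3, 0.5, 0.7]
finger_gap: 0.0155
```

```bash
python3 go.py -31 62 22.5
python3 - <<'E'
from h import *
im,_=manip.get_image('wrist');cv2.imwrite('pics/w6.png',im)
E
```

```text
t 8.2667 world [ 0.5374 -0.0365  0.0225] own [-31.8  28.3] F [0.3 0.5 0.7] gap 0.015511914703534526
shift [-1.000e-04  3.200e-03 -1.123e-01] turn [ 0.0093 -0.0003  0.0001]
```

View pics/w6.png

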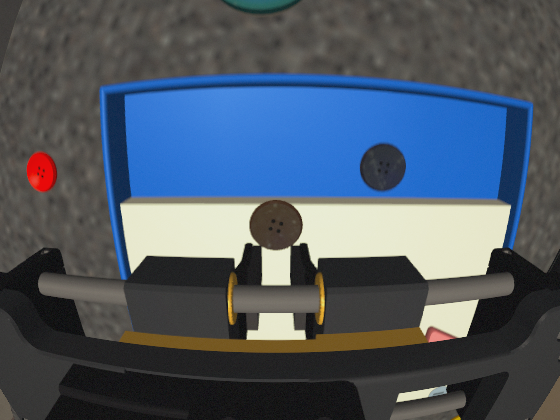

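B is in the cradle at (276,225), at the edge. I'll push it over.

Call:
carry_out --targets '[[[0, 0, -0.02], [0, 0, 0]], [[0, 0, -0.05], [0, 0, 0]], [[0, 0, -0.08], [0, 0, 0]], [[0, 0, -0.11], [0, 0, 0]], [[0, 0, -0.125], [0, 0, 0]], [[0, 0, -0.125], [0, 0, 0]], [[0, 0, -0.125], [0, 0, 0]], [[0, 0, -0.125], [0, 0, 0]]]'

```text
time_s: 8.98
ee_pos: [0.524, -0.0035, 0.0225]
tcp_rot: [0.396, 0.586, -0.396, 0.586]
contact_force: [0.3, -0.5, -0.4]
finger_gap: 0.0152
```

```bash
python3 go.py -81.5 -35 60
python3 - <<'E'
from h import *
im,_=manip.get_image('wrist');cv2.imwrite('pics/w7.png',im)
E
```

```text
t 8.9833 world [ 0.524  -0.0035  0.0225] own [-32.   63.9] F [ 0.3 -0.5 -0.4] gap 0.015162876994099203
shift [-0.125  -0.1661  0.3291] turn [ 0.0069  0.0007 -0.    ]
```

View pics/w7.png

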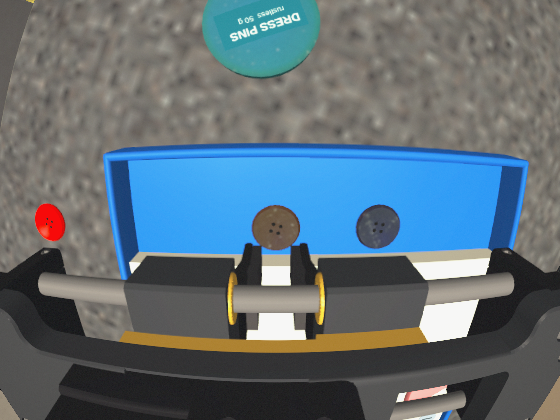

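B is in the trough at (276,228), beside C at (378,226). Next is A.

Call:
carry_out --targets '[[[-0.125, 0, 0], [0, 0, 0]], [[-0.125, -0.02, 0.05], [0, 0, 0]], [[-0.125, -0.165, 0.333], [0, 0, 0]], [[-0.125, -0.165, 0.333], [0, 0, 0]], [[-0.125, -0.165, 0.333], [0, 0, 0]], [[-0.125, -0.165, 0.333], [0, 0, 0]], [[-0.125, -0.165, 0.333], [0, 0, 0]], [[-0.125, -0.165, 0.333], [0, 0, 0]], [[-0.125, -0.165, 0.333], [0, 0, 0]]]'

```text
time_s: 9.78
ee_pos: [0.5154, -0.1129, 0.06]
tcp_rot: [0.395, 0.586, -0.395, 0.586]
contact_force: [0.3, -0.1, -0.2]
finger_gap: 0.0156
```

```bash
python3 go.py -81.5 -36 22.5
python3 - <<'E'
from h import *
im,_=manip.get_image('wrist');cv2.imwrite('pics/w8.png',im)
E
```

```text
t 9.7833 world [ 0.5154 -0.1129  0.06  ] own [-80.4 -34.6] F [ 0.3 -0.1 -0.2] gap 0.01556880284025846
shift [ 0.1249 -0.0036  0.0047] turn [ 0.0111 -0.0006 -0.0005]
```

View pics/w8.png

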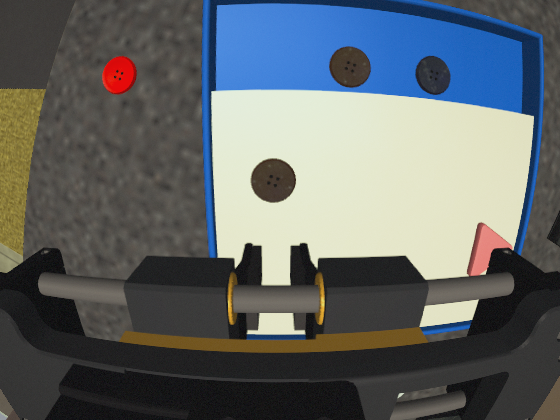

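A is ahead of the fingers at (273,180), and both others are in the trough. I'll lower.

Call:
carry_out --targets '[[[0.06, -0.003, 0.004], [0, 0, 0]], [[0.1, -0.003, 0.004], [0, 0, 0]], [[0.115, -0.003, 0.004], [0, 0, 0]], [[0.125, -0.003, 0.004], [0, 0, 0]], [[0.125, -0.003, 0.004], [0, 0, 0]], [[0.125, -0.003, 0.004], [0, 0, 0]]]'

```text
time_s: 10.33
ee_pos: [0.5151, -0.1154, 0.0227]
tcp_rot: [0.396, 0.586, -0.396, 0.586]
contact_force: [0.2, 0.1, -0.4]
finger_gap: 0.0153
```

```bash
python3 go.py -81 63 22.5
```

```text
t 10.3333 world [ 0.5151 -0.1154  0.0227] own [-81.7 -36.8] F [ 0.2  0.1 -0.4] gap 0.015253693793858603
shift [ 0.0007  0.0037 -0.3326] turn [ 0.0085  0.0001 -0.0005]
```

Call:
carry_out --targets '[[[0, 0, -0.02], [0, 0, 0]], [[0, 0, -0.05], [0, 0, 0]], [[0, 0, -0.08], [0, 0, 0]], [[0, 0, -0.11], [0, 0, 0]], [[0, 0, -0.14], [0, 0, 0]], [[0, 0, -0.17], [0, 0, 0]], [[0, 0, -0.19], [0, 0, 0]], [[0, 0, -0.21], [0, 0, 0]]]'

```text
time_s: 11.0
ee_pos: [0.491, -0.0565, 0.0225]
tcp_rot: [0.396, 0.586, -0.396, 0.586]
contact_force: [-0.2, 0.6, 0.3]
finger_gap: 0.0155
```

```bash
python3 go.py -81 63 22.5
python3 - <<'E'
from h import *
im,_=manip.get_image('wrist');cv2.imwrite('pics/w9.png',im)
E
```

```text
t 11.0 world [ 0.491  -0.0565  0.0225] own [-82.2  26.9] F [-0.2  0.6  0.3] gap 0.015469223809648451
shift [ 1.000e-04  4.600e-03 -1.203e-01] turn [ 0.0089  0.0005 -0.0001]
```

View pics/w9.png

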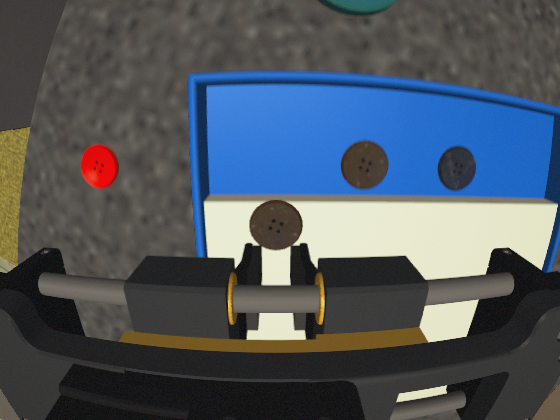

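A is in the cradle at (276,225), and the rest are in the trough. I'll push it over.

Call:
carry_out --targets '[[[0, 0, -0.02], [0, 0, 0]], [[0, 0, -0.05], [0, 0, 0]], [[0, 0, -0.08], [0, 0, 0]], [[0, 0, -0.11], [0, 0, 0]], [[0, 0, -0.128], [0, 0, 0]], [[0, 0, -0.128], [0, 0, 0]], [[0, 0, -0.128], [0, 0, 0]], [[0, 0, -0.128], [0, 0, 0]]]'

```text
time_s: 11.72
ee_pos: [0.4771, -0.022, 0.0225]
tcp_rot: [0.396, 0.586, -0.396, 0.586]
contact_force: [0.3, -0.4, -0.0]
finger_gap: 0.0157
```

Call:
carry_out --targets '[[[-0.15, 0, 0], [0, 0, 0]], [[-0.3, 0, 0], [0, 0, 0]], [[-0.6, 0, 0.3], [0, 0, 0]], [[-0.6, 0, 0.5], [0, 0, 0]], [[-0.6, 0, 0.7], [0, 0, 0]], [[-0.6, 0, 0.7], [0, 0, 0]], [[-0.6, 0, 0.7], [0, 0, 0]], [[-0.6, 0, 0.7], [0, 0, 0]], [[-0.6, 0, 0.7], [0, 0, 0]], [[-0.6, 0, 0.7], [0, 0, 0]]]'

```text
time_s: 12.55
ee_pos: [0.5554, -0.2185, 0.2022]
tcp_rot: [0.397, 0.585, -0.397, 0.585]
contact_force: [-0.7, -0.1, -0.1]
finger_gap: 0.0159
```

Run:
```python
from h import *
from meas import blobs
im,_=manip.get_image('scene');cv2.imwrite('pics/end.png',cv2.resize(im[150:310,200:420],None,fx=3.6,fy=3.6,interpolation=cv2.INTER_CUBIC))
for o in('pink_chalk','spool','pin_tin','button_a'):print(o,[(np.round(b['xyz'],3).tolist(),round(b['conf'],2)) for b in manip.boxes_of(o,'scene')][:6])
blobs(im,manip.calibration('scene'),'scene')
im,_=manip.get_image('wrist');cv2.imwrite('pics/endw.png',im);s=manip.read_state();print(s['time_s'],s['ee_pos'])
```

```text
pink_chalk []
spool [([0.649, -0.203, 0.032], 0.87), ([0.47, -0.011, 0.009], 0.25)]
pin_tin [([0.466, 0.102, 0.021], 0.9)]
button_a [([0.518, 0.008, 0.013], 0.69), ([0.575, 0.036, 0.01], 0.61), ([0.368, -0.051, 0.005], 0.57), ([0.544, -0.264, 0.008], 0.54), ([0.469, -0.01, 0.006], 0.4)]
dark [269.5 204.5] 392 [0.5229 0.0544 0.0235] [86. 59. 48.]
dark [332.4 206.4] 111 [ 0.634  -0.0158  0.0235] [62. 77. 82.]
dark [296.3 206.4] 90 [0.5687 0.0218 0.0235] [67. 76. 79.]
dark [263.1 239.7] 59 [ 0.4658 -0.0208  0.0235] [54. 72. 87.]
rect ((553.4901733398438, 8.27471923828125), (257.2756042480469, 141.81996154785156), 25.71202850341797) [[406.79998779296875, 16.399999618530273], [468.3999938964844, -111.4000015258789], [700.2000122070312, 0.20000000298023224], [638.5999755859375, 128.0]]
12.9 [ 0.55525186 -0.21560837  0.20247243]
```

View pics/end.png

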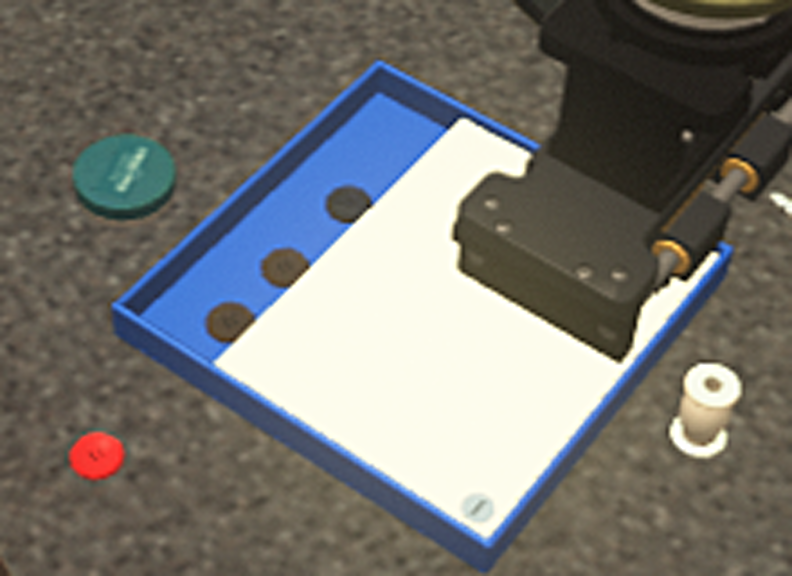

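View pics/endw.png

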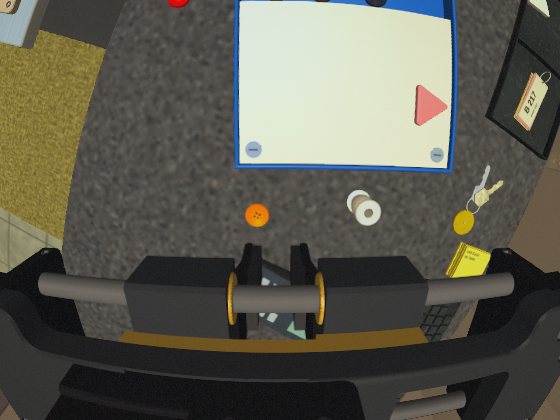

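The scene shows all three buttons in the trough, at crop pixels (230,322), (285,267) and (348,205). The tin and spool are unmoved. The wrist picture shows the chalk at its place (430,105) on the otherwise empty board. The arm is well clear, so I'll hand in.

```bash
python3 -c "
from rig import manip
print(manip.close_job())"
```

```text
the job is handed in; nothing more can be done
None
```

All three buttons are in the blue trough. I swept them over the open edge one at a time, blue-black first and then the two brown ones, with the fingers nearly shut and only pushing. The arm then withdrew to about 0.2 m above the counter, and I handed the job in at about 13 s.

**Buttons:** the last scene picture shows all three in the trough. The network put their tops at 6 to 13 mm against an expected 9 mm, which is within its error.

**Spool and tin:** they measure within 1 mm of where they started.

**Chalk:** the network could not find it in the last scene picture because the gripper hid it. I checked it only by eye, in the last wrist picture, where it lies on the board as before. I did not measure its final position.

**Forces:** the readings after each move stayed at noise level, under 1 N per axis.

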